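Pick out the potted RF module by weight and present it to the tag reader

ROBOT

A 6-joint arm with a two-finger parallel gripper is mounted at the origin on a cart in front of the work surface, level with it; the furniture and walls round the work are solid. World frame = base frame: x ahead of the robot, y to its left, z up, the work surface at z = 0. Lengths are in m, angles in rad, forces in N, time in s.
With the tool pointing down it reaches from about 0.375 to 0.975 m from the base axis. Payload 3.8 kg.
Tool frame: the origin (TCP) lies on the centre line of the jaws, within the pads' length; the fingertips stand 17 mm ahead of it and the grasp point (between the pads) lies 2 mm behind it; z points along the fingers, y is the line along which they close (so a half turn about z gives the same grasp; the last joint's range is limited). The gripper opens to 85 mm and grips with 20 to 120 N. Pads are 22 mm wide; open, the fingers measure 114 mm over their backs; the gripper's body (76 mm by 85 mm) begins 54 mm behind the grasp point. The pads swing forward as they close: fully open they stand 13 mm farther back than shut.
Start: joints at [-1.169, 0.264, 1.604, -0, 1.274, -0.037], TCP at [0.287, -0.611, 0.248] pointing down, gripper open.
Joint ranges: [-2.63, 2.63], [-0.94, 2.18], [0.31, 2.57], [-1.31, 4.45], [0, 2.66], [-2.55, 2.55]. Speed limits (rad/s): [2.57, 2.57, 3.14, 3.14, 3.14, 3.14].

INTERFACE

Orientations are given as a rotation vector (axis times angle).
In Python, from workcell import ctrl gives the robot as it stands.
- The arm moves only by the tool play_rows, never from a script. Its argument "series" is a list that holds one entry, the list of rows, each a list of 5 numbers: the opening, from 0 (shut) to 1 (fully open), then the shift along the tool's x, y, z in m, then the turn about the tool's z in degrees. A call has 1 to 10 rows; each row shifts and turns the commanded pose from where the row before left it, along the tool's axes as they then stand; what a row does not reach is not made up. A row lasts 1/12 s, in which the tool goes at most 41.7 mm and 7.16 degrees, less where a joint would pass 70% of its speed; a pose out of reach is approached as far as the arm can. A call with a gripper value outside its range is refused whole. The fingers move at their own pace and stop on an object; "force" is the grip in N (left out, the last holds). Time passes only in rows, so rows that do not move let the fingers close. It gives the time, the measured TCP pose, the force, the opening and the grip force at its end, in the units of the state.
- ctrl.get_obs(): the state, without advancing time (a new reading comes with each control period).
- ctrl.read_camera(name): name is "scene" or "top" or "wrist"; returns a dict with "image" (420x560x3 uint8, blue, green, red), "intrinsics" (3x3 intrinsics, pixels), "T" (4x4, takes a point from camera to world coordinates); the wrist camera has in their place "mount" (4x4, takes a point from camera to tool coordinates, whose origin is the TCP and whose axes are the flange's). Camera axes: x right, y down, z forward; pixel columns grow to the right and rows downward; lengths in m; the calibration is good to about 2 mm. A picture is of the moment at which its call begins: read the wrist's pose just before it. There is no depth.
- ctrl.job_done(): hands the job in; it is judged then, once.
The state is a dict: "clock": time; "joint_positions": joint angles; "joint_vel": joint speeds; "tau": joint torques, N m; "position": TCP position; "eef_rot": TCP orientation; "force": force on the tool from outside, world axes, zero at the start; "wrist_torque": the same for the moment, N m; "finger_gap": opening from 0.0 (shut) to 1.0 (fully open); "grip_force": force on a finger pad.
Only numpy, scipy, OpenCV 4.12 (cv2) and the standard library are available. Lean on these libraries where they do the work, as an engineer would, in place of code of your own. Each camera call takes 0.05 s, during which the arm holds its last target. There are 200 camera calls.

TASK

Two RF modules that look alike lie in the two bays of the carrier, and one is potted solid and so clearly heavier. Slide the red transport-lock grip to the robot's left all the way to its end stop and leave it there; then lift the left module clear of the carrier (at least 4 cm) for a moment to feel its weight and put it back in its bay, and lift the right one likewise. Finish while holding the heavier module still and level in the gripper, about 5 cm above the middle of the black tag reader pad, with the lighter one lying in its own bay; never bring the lighter one over the reader, and leave the bystanders alone.

Things in the scene. Friction and masses are not known exactly. Their poses are not given: they have to be found in the camera images.
- carrier: Fixed grey two-bay carrier, 175 (x) by 290 (y) mm, plate top 14 mm over the bench. Origin at bench level midway between the bays; x away from the robot, y to its left (turned up to 0.25 rad). Bays fit the module box with about 4 mm play a side; black kerbs 5 mm high at ends and corners, none beside mid-length. Lock rail along y at x = -83 mm (near side), end stops there 54 mm above the bench.
- bay_left (a point): Centre of the floor of the left bay (carrier y = +65 mm, 14 mm above the bench): the middle of the seated module's box belongs here. Axes as the carrier's.
- bay_right (a point): Centre of the floor of the right bay (carrier y = -65 mm, 14 mm above the bench). Axes as the carrier's.
- lock_slide (a joint): Travel of the transport lock along the carrier's +y, in m: 0 to 0.012 at the start (yellow tabs lie over the near ends of both modules, 4 mm above them, and block lifting), 0.050 at the end stop (tabs beside the modules, both free). Friction about 2 N; it stays where it is left.
- lock_grip (a point): Middle of the red upright grip of the lock, 67 mm above the bench: 20 mm along the carrier's x, 16 mm along y, its top 14 mm above this point, the steel bar's top 20 mm below it. Moves along the carrier's y with the lock; axes as the carrier's.
- module_p: RF module, aluminium box; one of the two weighs 480-640 g, the other 210-290 g. Origin at underside, z up. Box: 60 mm wide along x (-34 to +26 mm), 96 long along y (+-48), 24 high; thin connectors reach y = +-58 and x = +34 mm. Lies in one of the bays, its y along the carrier's -x. Grasp across its width at mid-length from above.
- module_q: RF module, aluminium box; one of the two weighs 480-640 g, the other 210-290 g. Origin at underside, z up. Box: 60 mm wide along x (-34 to +26 mm), 96 long along y (+-48), 24 high; thin connectors reach y = +-58 and x = +34 mm. Lies in one of the bays, its y along the carrier's -x. Grasp across its width at mid-length from above.
- reader: Fixed black tag reader pad, 110 x 110 mm, 12 mm thick, with a flat blue ring on top. Origin at its underside centre on the bench; z up.
- battery_pack: Bystander: blue battery pack with leads, 38x121x37 mm, lying loose on the bench; origin at its underside.
- tape_black: Bystander: roll of black tape, 62 mm across, 18 mm high, loose on the bench; origin at its underside centre.
- attenuator: Bystander: coaxial attenuator, 22x58x22 mm, lying loose on the bench; origin at its underside centre.
- loupe: Bystander: black loupe, 37 mm across, 20 mm high, loose on the bench; origin at its underside centre.
There are look-alikes about, which are no part of the job. Leave any orange or yellow look-alike of the module_q alone.

How it is judged:
By the outcome, as a careful person would: the job done as asked, in the order asked, and still so for the second after the job is handed in, while the arm keeps its last pose, push and grip.
It also fails if it takes over 72 s, if anything falls off the work surface, if the arm or the gripper's body presses on something with over 40 N, if the wrist force passes 120 N, or if a joint passes its speed limit or range.

## Working session

There is one attempt and no reset: what is moved stays moved. The work goes in short steps, Python scripts to look and compute and a tool call to move; the robot and the scene stay as the last step left them, time stands still between calls to the robot, and variables do not carry over. Pictures are saved under pics/ and viewed, at most 10 in all, crops included, and the job is handed in when it is done.

Besides the shell and the picture viewer there is one more tool, called after ">>>" as name(argument=value, ...) on one line, values as JSON. play_rows: Moves the arm, as the interface text tells. Its arguments: {"type":"object","properties":{"series":{"type":"array","items":{"type":"array","items":{"type":"array","items":{"type":"number"}}}},"force":{"type":"number"}},"required":["series"]}

```bash
mkdir -p pics; ls; python3 - <<'E'
from workcell import ctrl
import cv2,numpy as np
np.set_printoptions(precision=4,suppress=True)
for n in("scene","top"):
    r=ctrl.read_camera(n);cv2.imwrite(f"pics/{n}0.png",r["image"]);np.savez(f"{n}0.npz",K=r["intrinsics"],T=r["T"]);print(r["intrinsics"],r["T"])
print(ctrl.get_obs())
E
```

```text
pics
[[515.2788   0.     281.7172]
 [  0.     515.2788 208.412 ]
 [  0.       0.       1.    ]] [[-0.8748 -0.2499  0.415   0.027 ]
 [-0.4839  0.4914 -0.7241  0.8092]
 [-0.023  -0.8343 -0.5508  0.8066]
 [ 0.      0.      0.      1.    ]]
[[430.9748   0.     286.5243]
 [  0.     430.9748 204.8399]
 [  0.       0.       1.    ]] [[-0.0194 -0.985   0.1712  0.3796]
 [-0.9998  0.0194 -0.0017 -0.1296]
 [-0.0016 -0.1712 -0.9852  1.2223]
 [ 0.      0.      0.      1.    ]]
{'clock': 0.1, 'joint_positions': array([-1.1689,  0.2647,  1.6052, -0.    ,  1.2737, -0.0369]), 'joint_vel': array([ 0.0005, -0.0008, -0.0029, -0.0018,  0.002 , -0.    ]), 'tau': array([  0.0002, -51.6708, -36.859 ,  -0.0001,   0.0063,  -0.    ]), 'position': array([ 0.2865, -0.6105,  0.2471]), 'eef_rot': array([-3.0643, -0.6833,  0.0006]), 'force': array([0.286 , 0.7256, 0.4567]), 'wrist_torque': array([ 0.0542, -0.003 ,  0.0758]), 'grip_force': 0.0, 'finger_gap': 0.9994365439369837}
```

View pics/top0.png

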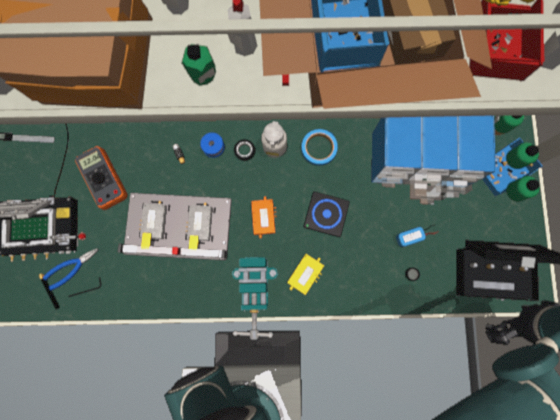

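View pics/scene0.png

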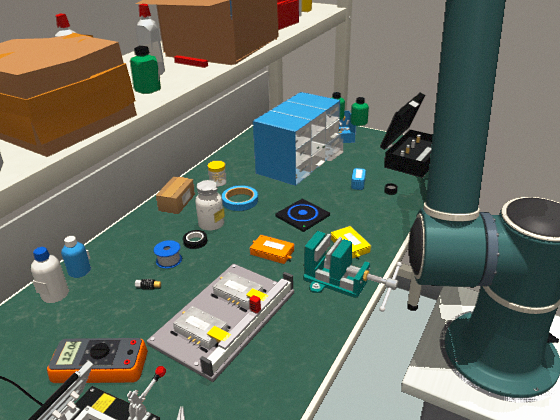

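The top view shows the carrier at about (177,226). It holds two silver modules, left at (152,220) and right at (199,222), and the red grip is at (177,251). The reader is at (327,213). The orange box (263,217) and yellow box (306,274) are the look-alikes and are not involved. Next is one enlarged crop to confirm this and measure.

```bash
cat > h.py <<'E'
import cv2,numpy as np
np.set_printoptions(precision=4,suppress=True)
def ray(K,T,uv,z):
    d=T[:3,:3]@np.linalg.solve(K,[uv[0],uv[1],1.]);o=T[:3,3]
    return o+d*(z-o[2])/d[2]
def proj(K,T,P):
    p=np.linalg.inv(T)@np.r_[P,1.];q=K@p[:3];return q[:2]/q[2]
E
python3 - <<'E'
from h import *
im=cv2.imread("pics/top0.png");c=np.load("top0.npz");K,T=c["K"],c["T"]
cv2.imwrite("pics/crop1.png",cv2.resize(im[185:268,118:238],None,fx=6,fy=6,interpolation=cv2.INTER_CUBIC))
# reader blue ring, red grip
hsv=cv2.cvtColor(im,cv2.COLOR_BGR2HSV)
def cen(m,box):
    x0,y0,x1,y1=box;ys,xs=np.nonzero(m[y0:y1,x0:x1]);return np.array([xs.mean()+x0,ys.mean()+y0]),len(xs)
b=cv2.inRange(hsv,(105,120,80),(130,255,255));u,n=cen(b,(300,190,352,238));print("reader",u,n,ray(K,T,u,.012))
r=cv2.inRange(hsv,(0,150,80),(8,255,255))|cv2.inRange(hsv,(172,150,80),(180,255,255));u,n=cen(r,(160,240,192,262));print("grip",u,n,ray(K,T,u,.075))
E
```

```text
reader [326.5946 213.3904] 333 [ 0.5631 -0.245   0.012 ]
grip [175.1471 250.2353] 34 [0.4625 0.1663 0.075 ]
```

View pics/crop1.png

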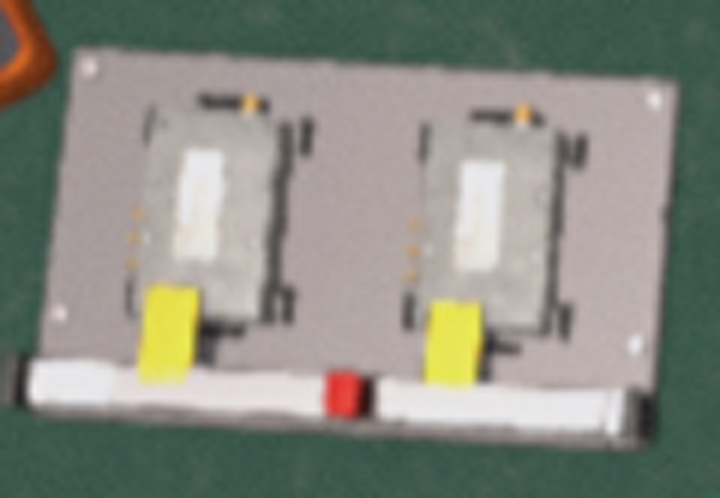

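```bash
python3 - <<'E'
from h import *
c=np.load("top0.npz");K,T=c["K"],c["T"]
f=lambda x,y,z:ray(K,T,((x+.5)/6-.5+118,(y+.5)/6-.5+185),z)
S=[f(*p,.014) for p in((90,66),(655,98),(634,344),(58,313))]
for s in S:print("screw",s)
print("screw mean",np.mean(S,0))
a=f(75,48,.014);b=f(678,80,.014);print("corners",a,b,np.linalg.norm(a-b))
d=(a-b)/np.linalg.norm(a-b);yaw=np.arctan2(-d[0],d[1]);
d2=S[0]-S[1]+S[3]-S[2];yaw2=np.arctan2(-d2[0],d2[1]);print("yaw",yaw,yaw2)
R=lambda t:np.array([[np.cos(t),-np.sin(t)],[np.sin(t),np.cos(t)]])
O=(a+b)[:2]/2-R(yaw)@[.0875,0];print("O",O)
print("mod tops L,R",f(208,215,.038),f(490,228,.038))
for y in(.065,-.065):print("bay",O+R(yaw)@[0,y])
g=f(345,395,.081);print("grip",g,R(yaw).T@(g[:2]-O))
E
```

```text
screw [0.6251 0.3076 0.014 ]
screw [0.6043 0.0384 0.014 ]
screw [0.4876 0.0477 0.014 ]
screw [0.5074 0.3177 0.014 ]
screw mean [0.5561 0.1779 0.014 ]
corners [0.634  0.3151 0.014 ] [0.6128 0.0275 0.014 ] 0.2884031946565527
yaw -0.07362638948332087 -0.07520253226537903
O [0.5361 0.1778]
mod tops L,R [0.5489 0.2414 0.038 ] [0.5403 0.111  0.038 ]
bay [0.5409 0.2426]
bay [0.5314 0.1129]
grip [0.4616 0.1649 0.081 ] [-0.0734 -0.0183]
```

```bash
cat >> h.py <<'E'
from scipy.spatial.transform import Rotation as Ro
YAW=-0.0744
def cx(t=YAW): return np.array([[np.cos(t),-np.sin(t)],[np.sin(t),np.cos(t)]])
def go(ctrl,tgt,yaw=YAW):
    "tool-frame shift (mm) and turn (deg) from measured pose to world target with tool y along carrier y"
    o=ctrl.get_obs();R=Ro.from_rotvec(o["eef_rot"]).as_matrix()
    y=cx(yaw)@[0,1.];ty=R[:,1]
    yy=np.r_[y,0]*np.sign(ty[:2]@y or 1)
    turn=np.degrees(np.arctan2(-(R[:,0]@yy),ty@yy))
    print("t",round(o["clock"],2),"pos",o["position"],"z",R[:,2],"ty",ty,"F",o["force"],"gap",round(o["finger_gap"],3),"grip",round(o["grip_force"],1))
    print("shift mm",1e3*R.T@(np.array(tgt)-o["position"]),"turn",turn,"q",o["joint_positions"])
E
python3 - <<'E'
from h import *
from workcell import ctrl
go(ctrl,[.46,.165,.247])
E
```

```text
t 0.1 pos [ 0.2865 -0.6105  0.2471] z [-0.0008  0.0019 -1.    ] ty [ 0.4249 -0.9053 -0.0021] F [0.286  0.7256 0.4567] gap 0.999 grip 0.0
shift mm [ 486.5271 -628.3003    1.3768] turn 29.405276314119984 q [-1.1689  0.2647  1.6052 -0.      1.2737 -0.0369]
```

>>> play_rows(series=[[[1,0.024,-0.031,0,0],[1,0.024,-0.031,0,0],[1,0.024,-0.031,0,0],[1,0.024,-0.031,0,0],[1,0.024,-0.031,0,0],[1,0.024,-0.031,0,0],[1,0.024,-0.031,0,0],[1,0.024,-0.031,0,0],[1,0.024,-0.031,0,0],[1,0.024,-0.031,0,0]]])

```text
clock: 0.93
position: [0.372, -0.2265, 0.2479]
eef_rot: [-3.066, -0.683, 0.0]
force: [0.7, 0.8, -0.7]
finger_gap: 0.996
grip_force: 0.0
```

>>> play_rows(series=[[[1,0.024,-0.031,0,0],[1,0.024,-0.031,0,0],[1,0.024,-0.031,0,0],[1,0.024,-0.031,0,0],[1,0.024,-0.031,0,0],[1,0.024,-0.031,0,0],[1,0.024,-0.031,0,0],[1,0.024,-0.031,0,0],[1,0.024,-0.031,0,0],[1,0.024,-0.031,0,0]]])

```text
clock: 1.77
position: [0.4575, 0.1562, 0.248]
eef_rot: [3.066, 0.685, -0.0]
force: [0.5, 0.1, -0.6]
finger_gap: 1.002
grip_force: 0.0
```

>>> play_rows(series=[[[1,0,0,0,7],[1,0,0,0,7],[1,0,0,0,7],[1,0,0,0,7],[1,0,0,0,1.4],[1,0,0,0,0],[1,0,0,0,0]]])

```text
clock: 2.35
position: [0.4577, 0.154, 0.248]
eef_rot: [3.139, -0.113, -0.001]
force: [0.6, 0.1, -0.1]
finger_gap: 0.998
grip_force: 0.0
```

```bash
python3 - <<'E'
from h import *
from workcell import ctrl
go(ctrl,[.46,.165,.247])
o=ctrl.get_obs();r=ctrl.read_camera("wrist");cv2.imwrite("pics/w1.png",r["image"])
T=np.eye(4);T[:3,:3]=Ro.from_rotvec(o["eef_rot"]).as_matrix();T[:3,3]=o["position"];T=T@r["mount"]
np.savez("w1.npz",K=r["intrinsics"],T=T,M=r["mount"]);print(r["mount"],T)
E
```

```text
t 2.35 pos [0.4577 0.154  0.248 ] z [-0.0005 -0.0001 -1.    ] ty [-0.0716 -0.9974  0.0002] F [ 0.5503  0.1012 -0.0559] gap 0.998 grip 0.0
shift mm [  1.5218 -11.1335   1.0172] turn 0.1574372681535516 q [ 0.273  -0.105   2.001   0.      1.246   1.9154]
[[ 0.0014 -0.9531 -0.3026  0.0767]
 [ 1.      0.0012  0.0007  0.0014]
 [-0.0003 -0.3026  0.9531 -0.1266]
 [ 0.      0.      0.      1.    ]] [[-0.0702 -0.9506 -0.3024  0.5342]
 [-0.9975  0.0671  0.0208  0.1472]
 [ 0.0005  0.3031 -0.953   0.3746]
 [ 0.      0.      0.      1.    ]]
```

View pics/w1.png

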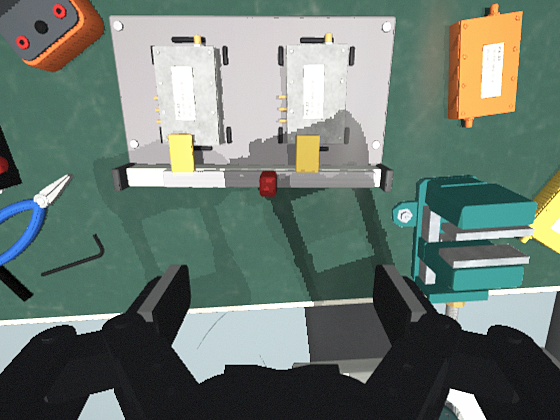

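The wrist view shows the grip top at (268,177), the plate far corners at (110,17) and (396,15), and the screws at (118,27), (388,27), (384,145) and (134,145). Gold pins stick out on the left side of both modules.

```bash
python3 - <<'E'
from h import *
c=np.load("w1.npz");K,T=c["K"],c["T"]
f=lambda x,y,z:ray(K,T,(x,y),z)[:2]
a,b=f(110,17,.014),f(396,15,.014);d=a-b;yaw=np.arctan2(-d[0],d[1]);print("len",np.linalg.norm(d),yaw)
S=[f(*p,.014) for p in((118,27),(388,27),(384,145),(134,145))]
print("S",np.array(S),np.mean(S,0))
O=(a+b)/2-cx(yaw)@[.0875,0];print("O",O,"bays",O+cx()@[0,.065],O+cx()@[0,-.065])
L=lambda p:1e3*cx().T@(p-O)
print("grip",f(268,174,.081),L(f(268,174,.081)))
for n,P in dict(L=[(152,46),(213,45),(220,142),(158,141)],R=[(288,45),(349,45),(348,142),(285,142)]).items():
    print(n,[L(f(*p,.038)) for p in P])
print("pins",[L(f(*p,.026)) for p in((157,97),(157,110),(157,122),(283,97),(283,110),(282,122))])
print("stops",L(f(120,170,.054)),L(f(388,170,.054)))
im=cv2.imread("pics/w1.png")
cv2.imwrite("pics/c2.png",cv2.resize(im[5:200,100:400],None,fx=2.6,fy=2.6,interpolation=cv2.INTER_CUBIC))
E
```

```text
len 0.28684983333257136 -0.06401673456038527
S [[0.6221 0.3065]
 [0.6029 0.0339]
 [0.4846 0.0346]
 [0.5044 0.3152]] [0.5535 0.1725]
O [0.5349 0.1749] bays [0.5397 0.2398] [0.5301 0.1101]
grip [0.4744 0.1638] [-59.5046 -15.6093]
L [array([55.9851, 96.4756]), array([57.0974, 37.8545]), array([-34.5728,  36.1421]), array([-33.8055, 100.9423])]
R [array([ 57.3991, -34.1066]), array([ 57.6445, -92.6459]), array([-34.0283, -97.9193]), array([-34.2963, -31.9296])]
pins [array([ 10.0074, 101.4385]), array([ -2.9306, 102.924 ]), array([-15.1496, 104.3271]), array([ 10.5482, -29.6446]), array([ -2.3857, -29.7188]), array([-14.6054, -28.7243])]
stops [-61.5431 137.0741] [ -60.4395 -137.5007]
```

View pics/c2.png

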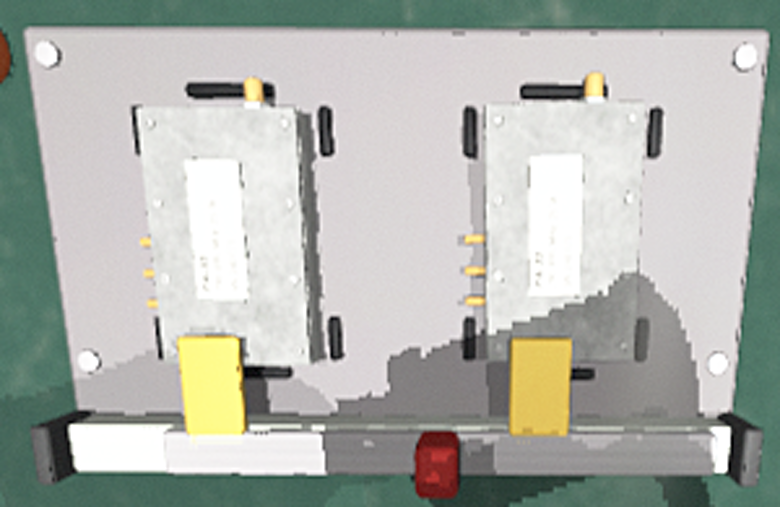

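```bash
python3 - <<'E'
from h import *
c=np.load("w1.npz");K,T=c["K"],c["T"]
O=np.array([.5349,.1749])
L=lambda p:1e3*cx().T@(p[:2]-O)
g=lambda x,y,z:L(ray(K,T,((x)/2.6+100-.3,y/2.6+5-.3),z))
print("grip near L/R top",g(418,497,.081),g(457,497,.081),"far",g(418,437,.047),g(457,437,.047), "far top?",g(437,458,.081))
print("stop near",g(50,482,.054),g(745,485,.054),"far",g(60,415,.054),g(740,415,.054))
print("L box",[g(*p,.038) for p in((140,105),(298,105),(312,362),(163,360))])
print("R box",[g(*p,.038) for p in((486,103),(642,103),(638,360),(483,360))])
t=np.load("top0.npz");h=lambda x,y,z:L(ray(t["K"],t["T"],((x+.5)/6-.5+118,(y+.5)/6-.5+185),z))
print("top: grip",[h(*p,.081) for p in((328,375),(362,375),(328,415),(362,415))],"box R",[h(*p,.038) for p in((428,125),(555,130),(548,330),(420,318))])
E
```

```text
grip near L/R top [-80.8851  -8.1343] [-80.8276 -22.5701] far [-65.2623  -6.2659] [-65.1991 -22.0125] far top? [-66.0954 -15.2975]
stop near [-82.7776 141.4246] [ -82.9091 -138.0037] far [-55.6571 133.4085] [ -54.5837 -133.0785]
L box [array([56.7967, 94.9408]), array([57.0411, 36.6402]), array([-36.5582,  36.609 ]), array([-36.0061,  96.636 ])]
R box [array([ 57.9978, -32.7366]), array([ 58.2391, -90.2818]), array([-35.2285, -94.9002]), array([-35.4823, -32.3874])]
top: grip [array([-63.9796,  -7.021 ]), array([-63.158 , -21.9867]), array([-81.4536,  -8.7805]), array([-80.6338, -23.7066])] box R [array([ 56.6703, -30.2176]), array([ 57.5482, -89.3909]), array([-35.3651, -94.1177]), array([-33.0895, -34.9698])]
```

>>> play_rows(force=30, series=[[[1,0.0032,-0.0113,0.03,0],[1,0,0,0.04,0],[1,0,0,0.04,0],[1,0,0,0.036,0],[1,0,0,0.02,0],[1,0,0,0.01,0],[1,0,0,0,0]]])

```text
clock: 2.98
position: [0.4598, 0.1644, 0.0697]
eef_rot: [3.138, -0.116, -0.008]
force: [0.3, 0.7, 0.3]
finger_gap: 1.0
grip_force: 0.0
```

>>> play_rows(series=[[[0,0,0,0,0],[0,0,0,0,0],[0,0,0,0,0],[0,0,0,0,0],[0,0,0,0,0],[0,0,0,0,0],[0,0,0,0,0],[0,0,0,0,0],[0,0,0,0,0],[0,0,0,0,0]]])

```text
clock: 3.82
position: [0.4627, 0.1655, 0.0735]
eef_rot: [-3.139, 0.117, -0.003]
force: [-0.9, 0.2, 5.8]
finger_gap: 0.181
grip_force: 33.6
```

>>> play_rows(series=[[[0,0,-0.004,-0.001,0],[0,0,-0.005,0,0],[0,0,-0.005,0,0],[0,0,-0.005,0,0],[0,0,-0.005,0,0],[0,0,-0.005,0,0],[0,0,-0.004,0,0],[0,0,-0.003,0,0],[0,0,0,0,0]]])

```text
clock: 4.57
position: [0.4654, 0.2023, 0.0735]
eef_rot: [-3.138, 0.116, -0.003]
force: [4.7, 0.4, -2.2]
finger_gap: 0.174
grip_force: 32.4
```

>>> play_rows(series=[[[0,0,-0.002,0,0],[0,0,-0.002,0,0],[0,0,0,0,0]]])

```text
clock: 4.82
position: [0.4657, 0.2057, 0.0735]
eef_rot: [-3.139, 0.116, -0.003]
force: [4.3, -1.4, -1.8]
finger_gap: 0.183
grip_force: 32.5
```

Still moving freely; I'll continue in small steps.

>>> play_rows(series=[[[0,0,-0.002,0,0],[0,0,-0.002,0,0],[0,0,0,0,0]]])

```text
clock: 5.07
position: [0.4659, 0.2086, 0.0735]
eef_rot: [3.138, -0.115, 0.002]
force: [4.7, -4.5, -0.5]
finger_gap: 0.18
grip_force: 32.7
```

>>> play_rows(series=[[[0,0,-0.002,0,0],[0,0,-0.002,0,0],[0,0,0,0,0]]])

```text
clock: 5.32
position: [0.4659, 0.2089, 0.0735]
eef_rot: [3.131, -0.112, 0.0]
force: [6.7, -20.6, 5.4]
finger_gap: 0.183
grip_force: 33.6
```

>>> play_rows(series=[[[0.5,0,0,0,0],[1,0,0,0,0],[1,0,0,0,0],[1,0,0,0,0],[1,0,0,-0.03,0],[1,0,0,-0.04,0],[1,0,0,-0.04,0],[1,0,0,-0.04,0],[1,0,0,0,0]]])

```text
clock: 6.07
position: [0.47, 0.2156, 0.2329]
eef_rot: [-3.133, 0.115, -0.021]
force: [1.0, 1.4, 0.4]
finger_gap: 1.001
grip_force: 0.0
```

```bash
python3 - <<'E'
from h import *
from workcell import ctrl
O=np.array([.5457,.1756])
for y in(.065,-.065):
    go(ctrl,np.r_[O+cx()@[0,y],.222])
o=ctrl.get_obs();r=ctrl.read_camera("wrist")
T=np.eye(4);T[:3,:3]=Ro.from_rotvec(o["eef_rot"]).as_matrix();T[:3,3]=o["position"];T=T@r["mount"]
np.savez("w2.npz",K=r["intrinsics"],T=T)
cv2.imwrite("pics/w2.png",cv2.resize(r["image"][0:280,60:460],None,fx=2,fy=2,interpolation=cv2.INTER_CUBIC))
E
```

```text
t 6.07 pos [0.47   0.2156 0.2329] z [ 0.0139  0.0063 -0.9999] ty [-0.0735 -0.9973 -0.0073] F [0.9692 1.4421 0.3576] gap 1.001 grip 0.0
shift mm [ 78.308  -30.5556  12.1392] turn 0.042178429478078545 q [ 0.3815 -0.0356  1.9649  0.0007  1.1971  2.0257]
t 6.07 pos [0.47   0.2156 0.2329] z [ 0.0139  0.0063 -0.9999] ty [-0.0735 -0.9973 -0.0073] F [0.9692 1.4421 0.3576] gap 1.001 grip 0.0
shift mm [78.2123 99.441  11.1931] turn 0.042178429478078545 q [ 0.3815 -0.0356  1.9649  0.0007  1.1971  2.0257]
```

View pics/w2.png

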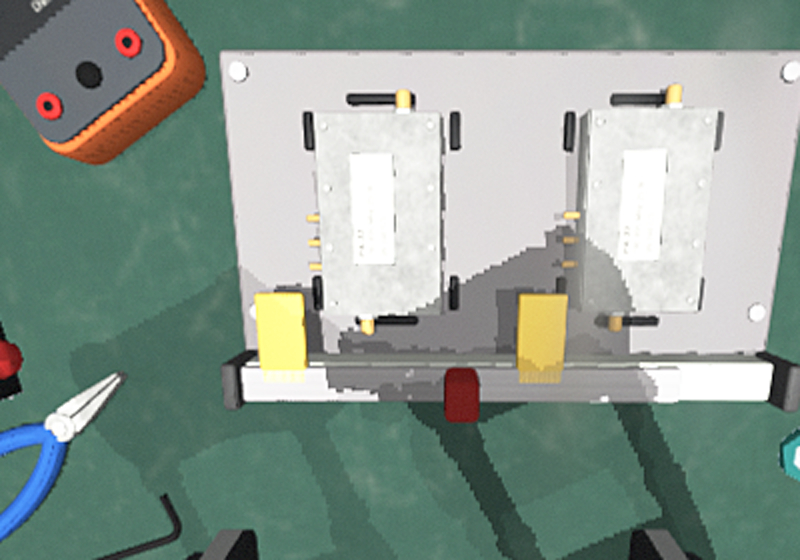

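The lock is at its end stop. The tabs at (281,335) and (543,335) are clear of both modules, so I'll refine the module centres from this view.

```bash
python3 - <<'E'
from h import *
c=np.load("w2.npz");K,T=c["K"],c["T"]
O=np.array([.5457,.1756])
g=lambda x,y,z:ray(K,T,(x/2+60-.25,y/2-.25),z)[:2]
for n,P in dict(L=[(316,112),(442,112),(442,312),(323,312)],R=[(588,109),(722,109),(703,312),(581,312)]).items():
    A=np.array([g(*p,.038) for p in P]);print(n,1e3*(A-O)@cx(),"mean",A.mean(0),1e3*(A.mean(0)-O)@cx())
for p in((313,217),(315,242),(317,267),(572,215),(570,240),(569,265)): print("pin",1e3*(g(*p,.026)-O)@cx())
E
```

```text
L [[ 45.7927  93.6043]
 [ 45.8595  34.943 ]
 [-46.7624  34.7862]
 [-46.9517  95.2432]] mean [0.55   0.2401] [-0.5155 64.6442]
R [[ 47.2062 -32.7579]
 [ 47.275  -94.7229]
 [-46.3489 -97.2638]
 [-46.5419 -35.6328]] mean [0.5413 0.1107] [  0.3976 -65.0943]
pin [ -0.788  100.1247]
pin [-12.9748  99.8021]
pin [-25.4338  99.4723]
pin [  0.4525 -30.4579]
pin [-11.6815 -30.1833]
pin [-24.0851 -30.4164]
```

>>> play_rows(force=80, series=[[[1,0.03,-0.01,0,0],[1,0.03,-0.01,0,0],[1,0.03,-0.01,0,0],[1,0,0,0.04,0],[1,0,0,0.04,0],[1,0,0,0.02,0],[1,0,0,0,0],[1,0,0,0,0]]])

```text
clock: 6.78
position: [0.5552, 0.2359, 0.1204]
eef_rot: [3.137, -0.116, -0.009]
force: [0.3, -0.2, 0.7]
finger_gap: 1.002
grip_force: 0.0
```

```bash
python3 - <<'E'
from h import *
from workcell import ctrl
O=np.array([.5457,.1756])
go(ctrl,np.r_[O+cx()@[.014,.0646],.034])
E
```

```text
t 6.78 pos [0.5552 0.2359 0.1204] z [-0.0058 -0.0019 -1.    ] ty [-0.0739 -0.9973  0.0023] F [ 0.3439 -0.1802  0.7234] gap 1.002 grip 0.0
shift mm [ 9.5317 -3.9778 86.3608] turn 0.02231137649538506 q [0.3603 0.2428 1.8792 0.0004 1.0258 2.0049]
```

>>> play_rows(series=[[[1,0.009,-0.004,0,0],[1,0,0,0.03,0],[1,0,0,0.03,0],[1,0,0,0.016,0],[1,0,0,0.01,0],[1,0,0,0,0],[1,0,0,0,0]]])

```text
clock: 7.37
position: [0.5683, 0.2403, 0.0389]
eef_rot: [-3.138, 0.117, -0.004]
force: [0.7, 0.3, -0.6]
finger_gap: 1.0
grip_force: 0.0
```

>>> play_rows(series=[[[0,0,0,0,0],[0,0,0,0,0],[0,0,0,0,0],[0,0,0,0,0],[0,0,0,0,0],[0,0,0,0,0],[0,0,0,0,0],[0,0,0,0,0]]])

```text
clock: 8.03
position: [0.569, 0.2405, 0.0403]
eef_rot: [-3.137, 0.117, -0.008]
force: [-1.4, 0.4, 6.1]
finger_gap: 0.672
grip_force: 87.1
```

Grip is 5 mm too far and 6 mm too high, so I'll reopen and correct.

>>> play_rows(series=[[[1,0,0,0,0],[1,0,0,0,0],[1,0,0,0,0],[1,-0.005,0,0.003,0],[1,0,0,0.003,0],[1,0,0,0,0],[1,0,0,0,0],[1,0,0,0,0]]])

```text
clock: 8.7
position: [0.5616, 0.2399, 0.031]
eef_rot: [3.139, -0.117, -0.001]
force: [-0.4, 0.1, -0.7]
finger_gap: 1.003
grip_force: 0.0
```

>>> play_rows(series=[[[0,0,0,0,0],[0,0,0,0,0],[0,0,0,0,0],[0,0,0,0,0],[0,0,0,0,0],[0,0,0,0,0],[0,0,0,0,0],[0,0,0,0,0]]])

```text
clock: 9.37
position: [0.5625, 0.2402, 0.032]
eef_rot: [-3.139, 0.117, -0.002]
force: [0.8, 0.6, 5.6]
finger_gap: 0.679
grip_force: 88.9
```

>>> play_rows(series=[[[0,0,0,-0.005,0],[0,0,0,-0.01,0],[0,0,0,-0.015,0],[0,0,0,-0.015,0],[0,0,0,-0.015,0],[0,0,0,-0.01,0],[0,0,0,0,0],[0,0,0,0,0],[0,0,0,0,0],[0,0,0,0,0]]])

```text
clock: 10.2
position: [0.5606, 0.2395, 0.0998]
eef_rot: [3.138, -0.117, -0.004]
force: [0.2, 0.2, -2.9]
finger_gap: 0.683
grip_force: 88.2
```

>>> play_rows(series=[[[0,0,0,0,0],[0,0,0,0,0],[0,0,0,0,0],[0,0,0,0,0]]])

```text
clock: 10.53
position: [0.5616, 0.2399, 0.1009]
eef_rot: [3.139, -0.117, -0.001]
force: [-0.5, 0.4, -2.9]
finger_gap: 0.683
grip_force: 88.2
```

```bash
python3 - <<'E'
from h import *
from workcell import ctrl
for i in range(6):
    o=ctrl.get_obs();print(o["force"],o["wrist_torque"],o["position"]);r=ctrl.read_camera("wrist")
cv2.imwrite("pics/w3.png",r["image"])
E
```

```text
[-0.4552  0.4216 -2.9468] [-0.0433 -0.0411 -0.0244] [0.5616 0.2399 0.1009]
[-0.193  -0.1544 -2.6203] [ 0.0169 -0.0017  0.0415] [0.5616 0.2399 0.101 ]
[ 0.4534  0.6332 -2.3782] [ 0.0198 -0.0325 -0.0243] [0.5617 0.2399 0.1011]
[-0.4367  0.4192 -2.6578] [-0.0183 -0.0666  0.1151] [0.5618 0.24   0.1012]
[ 0.465  -0.168  -3.3267] [ 0.0308 -0.0307 -0.0184] [0.5618 0.24   0.1013]
[-0.396  -0.5435 -2.5104] [ 0.016  -0.0297 -0.0077] [0.5618 0.24   0.1013]
```

View pics/w3.png

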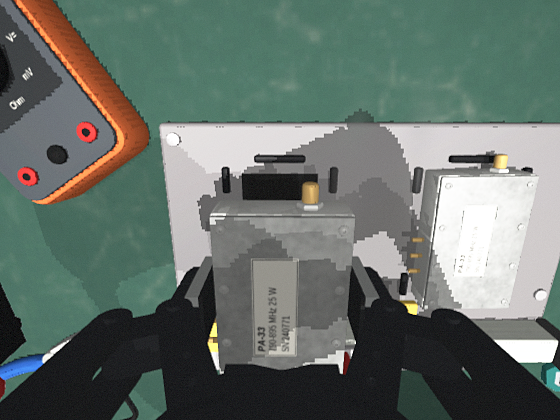

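The left module weighs about 2.75 N (0.28 kg), so it is the light one. It is held level, with the bay below it aligned, and I'll lower it straight back down.

>>> play_rows(series=[[[0,0,0,0.01,0],[0,0,0,0.015,0],[0,0,0,0.015,0],[0,0,0,0.012,0],[0,0,0,0.008,0],[0,0,0,0.004,0],[0,0,0,0.003,0],[0,0,0,0.003,0],[0,0,0,0,0],[0,0,0,0,0]]])

```text
clock: 11.67
position: [0.5626, 0.2403, 0.0321]
eef_rot: [-3.139, 0.117, -0.003]
force: [-1.2, -0.4, -1.3]
finger_gap: 0.683
grip_force: 88.2
```

>>> play_rows(series=[[[0.8,0,0,0,0],[1,0,0,0,0],[1,0,0,0,0],[1,0,0,0,0],[1,0,0,-0.02,0],[1,0,0,-0.03,0],[1,0,0,-0.03,0],[1,0,0,-0.01,0],[1,0,0,0,0],[1,0,0,0,0]]])

```text
clock: 12.5
position: [0.5621, 0.2401, 0.1217]
eef_rot: [-3.139, 0.117, -0.002]
force: [0.2, -0.6, -0.2]
finger_gap: 1.002
grip_force: 0.0
```

>>> play_rows(series=[[[1,0,0.03,0,0],[1,0,0.04,0,0],[1,0,0.04,0,0],[1,0,0.02,0,0],[1,0,0,0,0],[1,0,0,0,0],[1,0,0,0,0],[1,0,0,0,0]]])

```text
clock: 13.17
position: [0.5517, 0.1112, 0.1203]
eef_rot: [-3.139, 0.115, 0.002]
force: [0.6, 0.3, -0.4]
finger_gap: 1.0
grip_force: 0.0
```

```bash
python3 - <<'E'
from h import *
from workcell import ctrl
O=np.array([.5457,.1756])
o=ctrl.get_obs();r=ctrl.read_camera("wrist")
cv2.imwrite("pics/w4.png",r["image"])
for i in range(3): ctrl.read_camera("wrist")
t=np.r_[O+cx()@[.014,-.065],.033];go(ctrl,t);print(t-ctrl.get_obs()["position"])
E
```

```text
t 13.37 pos [0.5521 0.1113 0.1211] z [-0.0001  0.0001 -1.    ] ty [-0.0729 -0.9973 -0.0001] F [-0.9046 -0.3778  0.8491] gap 0.999 grip 0.0
shift mm [ 2.8158  1.3562 88.1242] turn 0.08460795878385753 q [0.1546 0.1679 1.9689 0.0001 1.005  1.7983]
[ 0.0027 -0.0015 -0.0881]
```

View pics/w4.png

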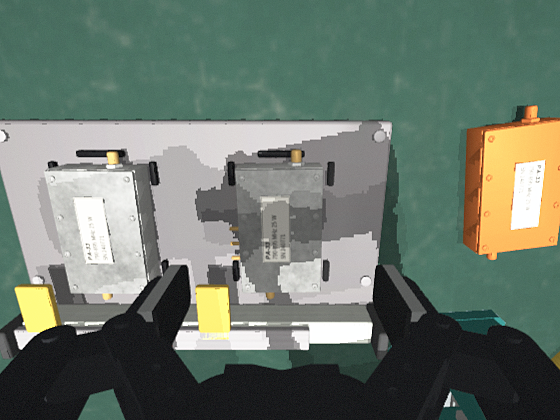

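The left module is seated flat between its kerbs, with its box at (45–155,165–290). Next is the right one.

>>> play_rows(force=100, series=[[[1,0.002,0.001,0,0],[1,0,0,0.03,0],[1,0,0,0.03,0],[1,0,0,0.018,0],[1,0,0,0.01,0],[1,0,0,0,0],[1,0,0,0,0],[1,0,0,0,0],[1,0,0,0,0]]])

```text
clock: 14.12
position: [0.5557, 0.1095, 0.0351]
eef_rot: [-3.139, 0.117, -0.005]
force: [-0.3, 0.4, 0.2]
finger_gap: 0.999
grip_force: 0.0
```

>>> play_rows(series=[[[0,0,0,0,0],[0,0,0,0,0],[0,0,0,0,0],[0,0,0,0,0],[0,0,0,0,0],[0,0,0,0,0],[0,0,0,0,0],[0,0,0,0,0]]])

```text
clock: 14.78
position: [0.5557, 0.1097, 0.0354]
eef_rot: [-3.138, 0.117, -0.005]
force: [-0.5, 0.8, 7.2]
finger_gap: 0.674
grip_force: 109.8
```

>>> play_rows(series=[[[0,0,0,-0.005,0],[0,0,0,-0.01,0],[0,0,0,-0.015,0],[0,0,0,-0.015,0],[0,0,0,-0.015,0],[0,0,0,-0.01,0],[0,0,0,0,0],[0,0,0,0,0],[0,0,0,0,0],[0,0,0,0,0]]])

```text
clock: 15.62
position: [0.5528, 0.109, 0.1019]
eef_rot: [3.139, -0.117, -0.004]
force: [-0.2, -0.6, -5.9]
finger_gap: 0.675
grip_force: 108.3
```

```bash
python3 - <<'E'
from h import *
from workcell import ctrl
for i in range(6):
    o=ctrl.get_obs();print(o["force"],o["wrist_torque"],o["position"]);r=ctrl.read_camera("wrist")
cv2.imwrite("pics/w5.png",r["image"])
E
```

```text
[-0.2379 -0.6308 -5.8939] [ 0.0191 -0.0502 -0.0786] [0.5528 0.109  0.1019]
[ 0.2151 -0.5623 -5.0854] [-0.0212 -0.0427  0.0244] [0.5529 0.109  0.1019]
[ 0.0822  0.7751 -4.7093] [-0.0121 -0.1016 -0.0125] [0.5531 0.109  0.102 ]
[ 1.1266 -0.5571 -5.2924] [-0.0117 -0.0724  0.0758] [0.5532 0.1091 0.1022]
[-0.243  -0.5137 -5.4628] [-0.0106 -0.0556 -0.0303] [0.5535 0.1091 0.1024]
[-0.1782 -0.2926 -5.2479] [ 0.0109 -0.0764  0.0012] [0.5536 0.1091 0.1026]
```

The right module weighs about 5.3 N (0.54 kg), so it is the heavy one. "Likewise" includes putting it back, so I'll seat it, release, and grip it again.

>>> play_rows(series=[[[0,0,0,0.01,0],[0,0,0,0.015,0],[0,0,0,0.015,0],[0,0,0,0.012,0],[0,0,0,0.008,0],[0,0,0,0.004,0],[0,0,0,0.003,0],[0,0,0,0.003,0],[0,0,0,0,0],[0,0,0,0,0]]])

```text
clock: 16.75
position: [0.5541, 0.1092, 0.0354]
eef_rot: [3.139, -0.116, -0.001]
force: [-7.5, -1.8, 5.8]
finger_gap: 0.673
grip_force: 109.4
```

>>> play_rows(series=[[[0,0,0,0,0],[1,0,0,0,0],[1,0,0,0,0],[1,0,0,0,0],[1,0,0,0,0],[1,0,0,0.002,0],[1,0,0,0,0],[1,0,0,0,0]]])

```text
clock: 17.42
position: [0.5539, 0.1092, 0.031]
eef_rot: [3.139, -0.117, -0.001]
force: [-0.7, -0.4, -0.3]
finger_gap: 1.002
grip_force: 0.0
```

>>> play_rows(series=[[[0,0,0,0,0],[0,0,0,0,0],[0,0,0,0,0],[0,0,0,0,0],[0,0,0,0,0],[0,0,0,0,0],[0,0,0,0,0],[0,0,0,0,0]]])

```text
clock: 18.08
position: [0.5546, 0.1094, 0.0318]
eef_rot: [-3.139, 0.117, -0.002]
force: [-0.4, 0.8, 6.2]
finger_gap: 0.68
grip_force: 110.1
```

>>> play_rows(series=[[[0,0,0,-0.005,0],[0,0,0,-0.01,0],[0,0,0,-0.02,0],[0,0,0,-0.025,0],[0,0,0,-0.025,0],[0,0,0,-0.025,0],[0,0,0,-0.02,0],[0,0,0,0,0],[0,0,0,0,0],[0,0,0,0,0]]])

```text
clock: 18.92
position: [0.5524, 0.1089, 0.1594]
eef_rot: [3.139, -0.117, -0.005]
force: [-0.5, 0.3, -6.0]
finger_gap: 0.681
grip_force: 109.2
```

```bash
python3 - <<'E'
from h import *
from workcell import ctrl
o=ctrl.get_obs();print(o["force"],o["wrist_torque"]);r=ctrl.read_camera("wrist")
cv2.imwrite("pics/w6.png",r["image"])
t=np.array([.5631,-.245,.10]);go(ctrl,t)
E
```

```text
[-0.5277  0.3219 -6.0289] [-0.004  -0.0167 -0.0261]
t 18.97 pos [0.552  0.1088 0.1588] z [-0.0045 -0.0008 -1.    ] ty [-0.0742 -0.9972  0.0011] F [-0.0925 -0.1884 -6.813 ] gap 0.68 grip 109.2
shift mm [ 37.5532 351.9713  58.9803] turn 0.008327503867441063 q [ 0.1504  0.1292  1.9364 -0.0001  1.0806  1.7955]
```

View pics/w6.png

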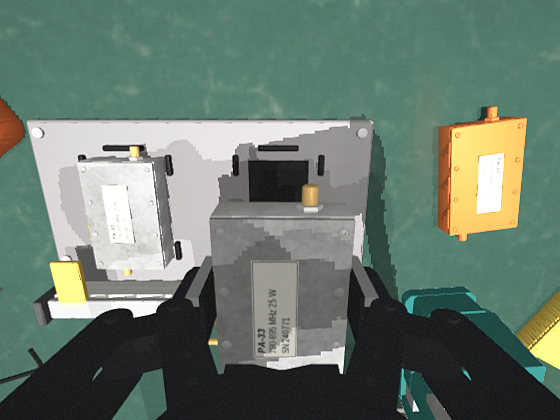

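>>> play_rows(series=[[[0,0.002,0.01,0,0],[0,0.003,0.02,0,0],[0,0.005,0.03,0,0],[0,0.005,0.035,0,0],[0,0.005,0.035,0,0],[0,0.005,0.035,0,0],[0,0.005,0.035,0,0],[0,0.005,0.035,0,0],[0,0.005,0.035,0,0],[0,0.005,0.03,0,0]]])

```text
clock: 19.8
position: [0.575, -0.1962, 0.1593]
eef_rot: [-3.139, 0.118, 0.005]
force: [0.3, -0.1, -5.1]
finger_gap: 0.676
grip_force: 109.0
```

>>> play_rows(series=[[[0,0.003,0.025,0,0],[0,0.002,0.015,0,0],[0,0,0.012,0,0],[0,0,0,0.015,0],[0,0,0,0.02,0],[0,0,0,0.02,0],[0,0,0,0.015,0],[0,0,0,0.008,0],[0,0,0,0,0],[0,0,0,0,0]]])

```text
clock: 20.63
position: [0.5773, -0.2449, 0.0827]
eef_rot: [-3.139, 0.116, 0.002]
force: [-1.0, 0.1, -5.1]
finger_gap: 0.68
grip_force: 108.9
```

>>> play_rows(series=[[[0,0,0,0,0],[0,0,0,0,0],[0,0,0,0,0],[0,0,0,0,0],[0,0,0,0,0],[0,0,0,0,0]]])

```text
clock: 21.13
position: [0.5779, -0.2456, 0.0837]
eef_rot: [3.139, -0.117, 0.001]
force: [-0.4, 0.8, -4.6]
finger_gap: 0.679
grip_force: 108.9
```

```bash
python3 - <<'E'
from h import *
from workcell import ctrl
go(ctrl,[.5766,-.246,.080])
a=ctrl.read_camera("top");b=ctrl.read_camera("scene")
cv2.imwrite("pics/fin.png",np.hstack([cv2.resize(a["image"][150:300,100:400],(400,200)),b["image"][120:320,140:540]]))
go(ctrl,[.5766,-.246,.080])
E
```

```text
t 21.13 pos [ 0.5779 -0.2456  0.0837] z [ 0.0005 -0.0002 -1.    ] ty [-0.0742 -0.9972  0.0002] F [-0.3594  0.8347 -4.6081] gap 0.679 grip 108.9
shift mm [-1.2604  0.4456  3.6902] turn 0.005065682029575362 q [-0.4416  0.3224  1.853   0.      0.9656  1.2035]
t 21.23 pos [ 0.5778 -0.2456  0.0834] z [ 0.0002 -0.0001 -1.    ] ty [-0.0742 -0.9972  0.0001] F [-0.3262  0.3173 -5.1534] gap 0.677 grip 108.9
shift mm [-1.1229  0.4983  3.4213] turn 0.006193936564124774 q [-0.4416  0.3227  1.8532 -0.      0.9655  1.2035]
```

View pics/fin.png

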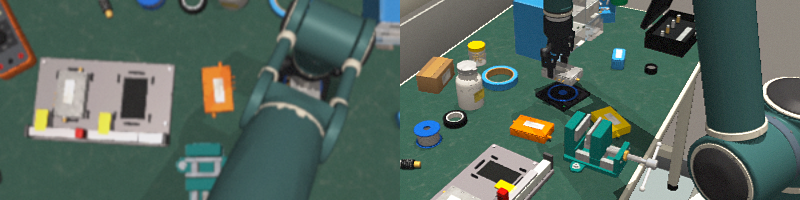

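The final view shows the left bay filled, the lock still left, and the heavy module held over the reader. I'll make a 3 mm trim down, settle, and hand in.

>>> play_rows(series=[[[0,-0.001,0,0.003,0],[0,0,0,0,0],[0,0,0,0,0],[0,0,0,0,0],[0,0,0,0,0],[0,0,0,0,0],[0,0,0,0,0],[0,0,0,0,0],[0,0,0,0,0],[0,0,0,0,0]]])

```text
clock: 22.07
position: [0.5768, -0.2455, 0.0803]
eef_rot: [3.139, -0.117, 0.0]
force: [0.0, -0.3, -6.0]
finger_gap: 0.678
grip_force: 109.0
```

```bash
python3 - <<'E'
from h import *
from workcell import ctrl
go(ctrl,[.5766,-.246,.080]);print(ctrl.job_done())
E
```

```text
t 22.07 pos [ 0.5768 -0.2455  0.0803] z [ 0. -0. -1.] ty [-0.0743 -0.9972  0.    ] F [ 0.0276 -0.3158 -6.0092] gap 0.678 grip 109.0
shift mm [-0.118   0.5013  0.3123] turn 0.0023735627298753295 q [-0.4422  0.3248  1.8571  0.      0.9597  1.203 ]
the job is handed in; nothing more can be done
None
```

The job is handed in at 22 s (no verdict came back): the lock is at its left end stop, both modules were lifted and put back, the lighter left one (about 0.28 kg) lies in its bay, and the heavier right one (about 0.54 kg) is held still and level about 5 cm above the reader.

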